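# Sort look-alike mallet heads by feel of weight

### The job

The three beech mallet heads look alike, but one is hollow, one is solid wood and one is filled with shot; lift each briefly to feel its weight. Lay the shot-filled head (the heaviest) lengthwise in the long tray, the solid head (the middle one) in the square tray and the hollow head (the lightest) in the round tray, each the same way up as now and flat on the tray's floor. Set each down on the floor of its tray rather than dropping it, and leave everything else on the bench where it is.

Things in the scene. Friction and masses are not known exactly. Their poses are not given: they have to be found in the camera images.
- head_a_mid (a point): centre, 36 mm up, of a loose closed block of pale beech: 110 long (x), 56 wide (y), 72 high (z up), small dark handle socket on top. The three look alike; the letters say nothing: one weighs about 150 g (hollow), one 320 g (solid), one 750 g (shot), within 10 percent. The core may shift 3 mm. Pinch across the width, fingertips at least 28 mm above the underside, to clear the tray rims
- head_b_mid (a point): centre, 36 mm up, of a loose closed block of pale beech: 110 long (x), 56 wide (y), 72 high (z up), small dark handle socket on top. The three look alike; the letters say nothing: one weighs about 150 g (hollow), one 320 g (solid), one 750 g (shot), within 10 percent. The core may shift 3 mm. Pinch across the width, fingertips at least 28 mm above the underside, to clear the tray rims
- head_c_mid (a point): centre, 36 mm up, of a loose closed block of pale beech: 110 long (x), 56 wide (y), 72 high (z up), small dark handle socket on top. The three look alike; the letters say nothing: one weighs about 150 g (hollow), one 320 g (solid), one 750 g (shot), within 10 percent. The core may shift 3 mm. Pinch across the width, fingertips at least 28 mm above the underside, to clear the tray rims
- floor_square (a point): centre of the inner floor of the square tray, 150 x 150 outside, 138 x 138 inside; dark wood, fixed to the bench, floor 6 mm thick, rim 25 mm above the bench (19 mm above this point); sides along its x and y. The three trays change places from run to run
- floor_long (a point): centre of the inner floor of the long narrow tray, 100 (x) x 220 (y) outside, 88 x 208 inside; dark wood, fixed to the bench, floor 6 mm thick, rim 25 mm above the bench (19 mm above this point); its long side along its y: the head must lie lengthwise in it. The three trays change places from run to run
- floor_round (a point): centre of the inner floor of the round tray, 160 diameter outside, 150 inside; dark wood, fixed to the bench, floor 6 mm thick, rim 25 mm above the bench (19 mm above this point); the axes have no meaning for its shape. The three trays change places from run to run
- mallet: complete joiner's mallet lying on its side: head 70 x 130 x 75, handle 250 long; origin under the middle; a bystander, loose, to be left alone
- screwdriver: screwdriver 200 long lying along its x, under 35 high, between two of the heads; a bystander, loose, to be left alone
- strip: wooden strip 140 x 24 x 14, along its x, between two of the heads; a bystander, loose, to be left alone
- offcut: plywood offcut 85 x 100 x 22, right of the heads; a bystander, loose, to be left alone
- lath: wooden lath 40 x 360 x 20 beyond the trays; a bystander, loose, to be left alone
- glue: white glue bottle, 60 diameter, 150 high, right of the heads; a bystander, loose, to be left alone
- earmuffs: ear defenders about 190 x 180 x 50, left of the trays; a bystander, loose, to be left alone
There are look-alikes about, which are no part of the job. Leave any blue look-alike of the part that bears head_b_mid alone. Leave any pink look-alike of the part that bears head_a_mid alone.

How it is judged (in metres and radians):
At the end, for the whole second after the job is handed in: The heavy head is in the long tray, the middle one in the square tray, the light one in the round tray: each centre inside the walls and 32 to 41 mm above the tray's floor, upright within 0.1 rad, its weight borne by the tray, at rest (((angle between head_a_mid's own z axis and vertical below 0.1 rad and contact force between tray_round and head_a between 0.9 and 2.1 N and z of head_a_mid in the frame of floor_round between 0.032 and 0.041 m and linear speed of head_a below 0.02 m/s and x of head_a_mid in the frame of floor_round between -0.075 and 0.075 m and y of head_a_mid in the frame of floor_round between -0.075 and 0.075 m) or (angle between head_b_mid's own z axis and vertical below 0.1 rad and contact force between tray_round and head_b between 0.9 and 2.1 N and z of head_b_mid in the frame of floor_round between 0.032 and 0.041 m and linear speed of head_b below 0.02 m/s and x of head_b_mid in the frame of floor_round between -0.075 and 0.075 m and y of head_b_mid in the frame of floor_round between -0.075 and 0.075 m) or (angle between head_c_mid's own z axis and vertical below 0.1 rad and contact force between tray_round and head_c between 0.9 and 2.1 N and z of head_c_mid in the frame of floor_round between 0.032 and 0.041 m and linear speed of head_c below 0.02 m/s and x of head_c_mid in the frame of floor_round between -0.075 and 0.075 m and y of head_c_mid in the frame of floor_round between -0.075 and 0.075 m)) and ((angle between head_a_mid's own z axis and vertical below 0.1 rad and contact force between tray_square and head_a between 2.3 and 4.6 N and z of head_a_mid in the frame of floor_square between 0.032 and 0.041 m and linear speed of head_a below 0.02 m/s and x of head_a_mid in the frame of floor_square between -0.072 and 0.072 m and y of head_a_mid in the frame of floor_square between -0.072 and 0.072 m) or (angle between head_b_mid's own z axis and vertical below 0.1 rad and contact force between tray_square and head_b between 2.3 and 4.6 N and z of head_b_mid in the frame of floor_square between 0.032 and 0.041 m and linear speed of head_b below 0.02 m/s and x of head_b_mid in the frame of floor_square between -0.072 and 0.072 m and y of head_b_mid in the frame of floor_square between -0.072 and 0.072 m) or (angle between head_c_mid's own z axis and vertical below 0.1 rad and contact force between tray_square and head_c between 2.3 and 4.6 N and z of head_c_mid in the frame of floor_square between 0.032 and 0.041 m and linear speed of head_c below 0.02 m/s and x of head_c_mid in the frame of floor_square between -0.072 and 0.072 m and y of head_c_mid in the frame of floor_square between -0.072 and 0.072 m)) and ((angle between head_a_mid's own z axis and vertical below 0.1 rad and contact force between tray_long and head_a between 5.2 and 10 N and z of head_a_mid in the frame of floor_long between 0.032 and 0.041 m and linear speed of head_a below 0.02 m/s and x of head_a_mid in the frame of floor_long between -0.047 and 0.047 m and y of head_a_mid in the frame of floor_long between -0.107 and 0.107 m) or (angle between head_b_mid's own z axis and vertical below 0.1 rad and contact force between tray_long and head_b between 5.2 and 10 N and z of head_b_mid in the frame of floor_long between 0.032 and 0.041 m and linear speed of head_b below 0.02 m/s and x of head_b_mid in the frame of floor_long between -0.047 and 0.047 m and y of head_b_mid in the frame of floor_long between -0.107 and 0.107 m) or (angle between head_c_mid's own z axis and vertical below 0.1 rad and contact force between tray_long and head_c between 5.2 and 10 N and z of head_c_mid in the frame of floor_long between 0.032 and 0.041 m and linear speed of head_c below 0.02 m/s and x of head_c_mid in the frame of floor_long between -0.047 and 0.047 m and y of head_c_mid in the frame of floor_long between -0.107 and 0.107 m))); the robot touches nothing.
It fails at once if a head is dropped: it moves faster than 0.6 m/s (a fall of about 20 mm) with no finger on it ((linear speed of head_a above 0.6 m/s and contact force between head_a and the fingers below 0.05 N) or (linear speed of head_b above 0.6 m/s and contact force between head_b and the fingers below 0.05 N) or (linear speed of head_c above 0.6 m/s and contact force between head_c and the fingers below 0.05 N)).
It fails at once if a bystander is moved by more than 30 mm (distance of any of mallet, screwdriver, strip, offcut, lath, glue, earmuffs from where it was at the start of the episode above 0.03 m).
It fails at once if a head is tipped over (more than 0.6 rad) (angle between any of head_a_mid, head_b_mid, head_c_mid's own z axis and vertical above 0.6 rad).
It also fails if it takes over 66 s, if anything falls off the work surface, if the arm or the gripper's body presses on something with over 40 N, if the wrist force passes 120 N, or if a joint passes its speed limit or range.

### The arm

A 6-joint arm with a two-finger parallel gripper is mounted at the origin on the work surface. World frame = base frame: x ahead of the robot, y to its left, z up, the work surface at z = 0. Lengths are in mm, angles in rad, forces in N, time in s.
With the tool pointing down it reaches from about 400 to 925 mm from the base axis. Payload 12.5 kg.
Tool frame: the origin (TCP) lies at the very end of the fingers, on their centre line; the grasp point (between the pads) lies 19 mm behind it; z points along the fingers, y is the line along which they close (so a half turn about z gives the same grasp; the last joint's range is limited). The gripper opens to 95 mm and grips with 3 to 60 N. Pads are 20 mm wide; open, the fingers measure 119 mm over their backs; the gripper's body (75 mm by 180 mm) begins 59 mm behind the grasp point.
Start: joints at [-1.342, 0.491, 1.559, -0, 1.092, -0.106], TCP at [205.386, -590.31, 193.761] pointing down, gripper open.
Joint ranges: [-3.1, 3.1], [-0.84, 2.19], [0.05, 2.79], [-1.13, 4.28], [0.06, 2.93], [-2.69, 2.69]. Speed limits (rad/s): [2.22, 2.22, 2.79, 3.14, 3.14, 3.14].

### API

Orientations are given as [roll, pitch, yaw] about the fixed x, y, z axes, in that order (R = Rz(yaw) Ry(pitch) Rx(roll)).
In Python, from cell import * gives the robot as it stands.
- The arm moves only by the tool jog_arm, never from a script. Its argument "targets" is a list of rows, each an object with "turn": the turn, a rotation vector about the world's x, y, z in degrees, a list of three; "slide": the shift along the world's x, y, z in mm, a list of three; "claw": the opening in per cent of the stroke, from 0 (shut) to 100 (fully open). In form: [{"turn": [wx, wy, wz], "slide": [x, y, z], "claw": claw}, ...]. A call has 1 to 5 rows; each row shifts and turns the commanded pose from where the row before left it; what a row does not reach is not made up. A row lasts 1/8 s, in which the tool goes at most 62.5 mm and 10.7 degrees, less where a joint would pass 70% of its speed; a pose out of reach is approached as far as the arm can. A call with a gripper value outside its range is refused whole. The fingers move at their own pace and stop on an object; the grip force is fixed at half the most. Time passes only in rows, so rows that do not move let the fingers close. It gives the time, the measured TCP pose, the force, the opening and the grip force at its end, in the units of the state.
- state(): the state, without advancing time (a new reading comes with each control period).
- read_camera(name): name is "scene" or "top" or "wrist"; returns a dict with "frame" (400x640x3 uint8, blue, green, red), "mtx" (3x3 intrinsics, pixels), "R" (3x3) and "t" (3): a world point X has camera coordinates R X + t. Camera axes: x right, y down, z forward; pixel columns grow to the right and rows downward; lengths in mm; the calibration is good to about 2 mm. A picture is of the moment at which its call begins. There is no depth.
- job_done(): hands the job in; it is judged then, once.
Trained networks look in the newest picture that a camera, given by its name, has taken for a name from the list of things; names that differ only in an ending like _2 or _b are one class to them, and where a whole thing is asked for, a point or a joint stands for the part that bears it (a point fixed in the world has none). Each returns a list of dicts, best first, with "conf" (0 to 1); they miss things now and then, are a little off and sometimes report something else, mostly with a low value. They report only what shows in the picture. A call takes as long as a camera call. They do not tell look-alikes from the thing itself.
- look_for(query, camera): "xy" ([column, row] in pixels, amid what is visible of it).
The state is a dict: "t": time; "joints": joint angles; "qvel": joint speeds; "tau": joint torques, N m; "eef_pos": TCP position; "tcp_rot": TCP orientation; "ft_force": force on the tool from outside, world axes, zero at the start; "moment": the same for the moment, N m; "opening": opening from 0.0 (shut) to 1.0 (fully open); "grip_force": force on a finger pad.
Only numpy, scipy, OpenCV 4.12 (cv2) and the standard library are available. Lean on these libraries where they do the work, as an engineer would, in place of code of your own. Each camera call takes 0.05 s, during which the arm holds its last target. There are 200 camera calls.

## Working session

There is one attempt and no reset: what is moved stays moved. The work goes in short steps, Python scripts to look and compute and a tool call to move; the robot and the scene stay as the last step left them, time stands still between calls to the robot, and variables do not carry over. Pictures are saved under pics/ and viewed, at most 10 in all, crops included, and the job is handed in when it is done.

Besides the shell and the picture viewer there is one more tool, called after ">>>" by a JSON object that holds its "method" and its "body", one argument or row to a line. jog_arm: Moves the arm, as the interface text tells. Its arguments: {"type":"object","properties":{"targets":{"type":"array","items":{"type":"object","properties":{"turn":{"type":"array","items":{"type":"number"}},"slide":{"type":"array","items":{"type":"number"}},"claw":{"type":"number"}}}}},"required":["targets"]}

```bash
mkdir -p pics
python3 - <<'E'
from cell import *
import cv2
for n in("top","scene"):
    c=read_camera(n);cv2.imwrite(f"pics/{n}0.png",c["frame"])
    for q in("head_a_mid","floor_square","floor_long","floor_round"):
        print(n,q,[(round(d["conf"],2),[round(float(v)) for v in d["xy"]]) for d in look_for(q,n)])
    print(c["mtx"].tolist(),c["R"].tolist(),c["t"].tolist())
print(state())
E
```

```text
top head_a_mid [(0.69, [405, 119]), (0.62, [335, 230]), (0.19, [405, 221])]
top floor_square [(0.66, [324, 168])]
top floor_long [(0.85, [413, 165])]
top floor_round [(0.57, [250, 180])]
[[520.3749747948744, 0.0, 321.5151294218198], [0.0, 520.3749747948744, 199.74517374365735], [0.0, 0.0, 1.0]] [[-0.06655522017359196, -0.9977740583186975, -0.004163077453202126], [-0.9761806384750673, 0.0659772211913588, -0.20668422133843828], [0.20649882259726016, -0.009691998251299187, -0.9783988457862377]] [54.949808153759946, 514.0655871074259, 1590.6472355059946]
scene head_a_mid [(0.84, [332, 174]), (0.58, [209, 199])]
scene floor_square [(0.86, [303, 216])]
scene floor_long [(0.78, [249, 179]), (0.5, [287, 258])]
scene floor_round [(0.35, [246, 182])]
[[382.8723883049785, 0.0, 319.9176417986147], [0.0, 382.8723883049785, 192.62118752782143], [0.0, 0.0, 1.0]] [[-0.6163618761830459, 0.7871603798617682, -0.02183057406465325], [0.496785428444158, 0.3671839489996448, -0.7863715315819746], [-0.610984677118559, -0.495534543672692, -0.6173679942736154]] [324.4007843590382, -235.08241049656263, 1647.1337647295743]
{'t': 0.5, 'joints': array([-1.34158845e+00,  4.90896462e-01,  1.55896401e+00,  8.99723840e-06,
        1.09170663e+00, -1.05631819e-01]), 'qvel': array([ 4.53351261e-04, -8.59081535e-04,  1.61483356e-03,  3.70161096e-05,
       -6.94854292e-04, -4.44060612e-04]), 'tau': array([-1.52977635e-03, -6.12053490e+01, -2.58284605e+01,  6.93221739e-02,
        4.47952934e-02, -3.81332291e-05]), 'eef_pos': array([ 205.38748107, -590.27254576,  193.74106699]), 'tcp_rot': array([ 3.14156640e+00, -5.24528247e-06,  3.34835553e-01]), 'ft_force': array([ 0.42148744,  0.44549178, -0.17424608]), 'moment': array([ 0.01294384,  0.01651842, -0.02902604]), 'grip_force': 0.0, 'opening': 1.0018686685978688}
```

View pics/top0.png

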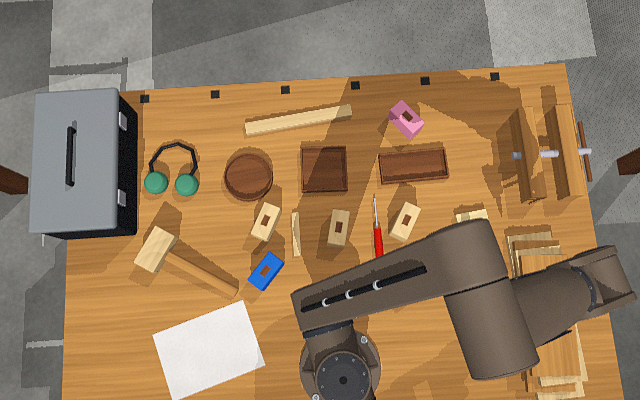

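View pics/scene0.png

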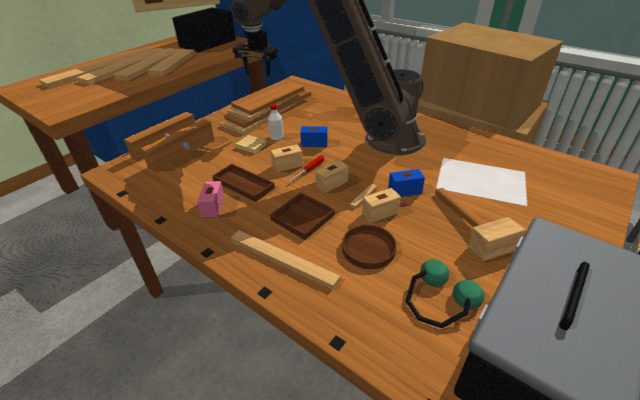

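The top view shows three pale beech heads at (265,222), (338,228) and (404,222). The look-alikes are pink at (406,119) and blue at (267,271), with a second blue one by the arm. Only the beech three fit the description. The trays are round (249,176), square (324,169) and long (413,166). I'll confirm in an enlarged crop.

Run:
```python
import cv2
f=cv2.imread("pics/top0.png")[140:260,220:460]
f=cv2.convertScaleAbs(f,alpha=1.3,beta=15)
cv2.imwrite("pics/crop.png",cv2.resize(f,(792,396),interpolation=cv2.INTER_CUBIC))
```

```text
(no output)
```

View pics/crop.png

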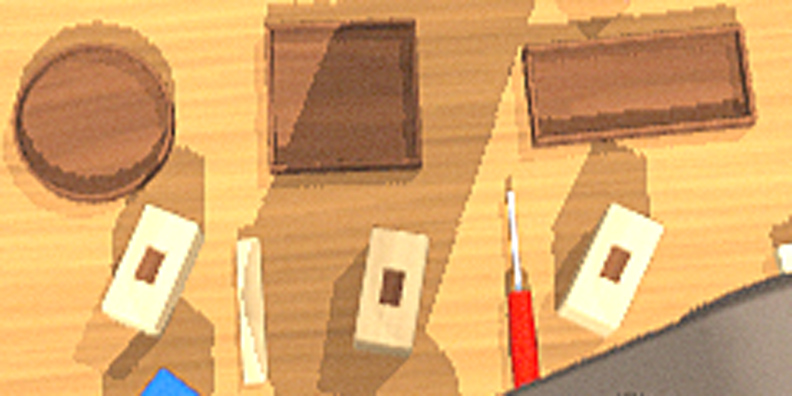

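Confirmed: in the crop the beech heads have their sockets at (151,265), (392,287) and (615,263), with the strip and screwdriver between them. Next I'll convert these to world coordinates.

```bash
cat > h.py <<'E'
import numpy as np,cv2
def ray(c,uv,z):
    d=np.linalg.inv(c["mtx"])@[uv[0],uv[1],1]; R=np.array(c["R"]);t=np.array(c["t"])
    o=-R.T@t; d=R.T@d
    return (o+d*(z-o[2])/d[2])[:2]
E
python3 - <<'E'
from cell import *
from h import *
c=read_camera("top");print("cam",-np.array(c["R"]).T@c["t"])
P=lambda u,v,z:ray(c,((u+.5)/3.3-.5+220,(v+.5)/3.3-.5+140),z)
def ang(a,b,z):
    d=P(*a,z)-P(*b,z);return round(float(np.degrees(np.arctan2(d[1],d[0]))),1),round(float(np.linalg.norm(d)))
for n,s,e in(("L",(151,265),[((147,205),(102,312))]),("M",(392,287),[((370,226),(356,345))]),("R",(615,263),[((612,205),(558,312))])):
    print(n,P(*s,72).round(1),[ang(a,b,72) for a,b in e])
print("round",P(95,122,25))
q=[(267,20),(414,18),(420,168),(271,172)];print("sq",np.mean([P(*p,25) for p in q],0),ang(q[0],q[3],25),ang(q[0],q[1],25))
q=[(525,45),(743,27),(755,122),(533,146)];print("long",np.mean([P(*p,25) for p in q],0),ang(q[0],q[1],25),ang(q[3],q[2],25),ang(q[0],q[3],25))
for n,(u,v) in dict(strip0=(248,238),strip1=(256,385),sd0=(510,180),sd1=(530,390)).items():print(n,P(u,v,10).round())
E
```

```text
cam [ 177.01128832   36.32742436 1662.76542517]
L [460.6 198.4] [(-25.1, 110)]
M [424.5 -26. ] [(-10.6, 114)]
R [ 433.2 -236.5] [(-31.6, 115)]
round [615.30847091 251.8926842 ]
sq [627.47278313   6.35734813] (-1.9, 155) (86.9, 147)
long [ 616.95648623 -286.10303812] (91.0, 218) (92.5, 220) (-0.8, 103)
strip0 [492. 109.]
strip1 [348. 109.]
sd0 [ 533. -152.]
sd1 [ 326. -153.]
```

>>> {"method": "jog_arm", "body": {
  "targets": [
    {"turn": [0, 0, -6.4], "slide": [28, 44, 14], "claw": 100},
    {"turn": [0, 0, -6.4], "slide": [28, 44, 14], "claw": 100},
    {"turn": [0, 0, -6.4], "slide": [28, 44, 14], "claw": 100},
    {"turn": [0, 0, -6.4], "slide": [28, 44, 0], "claw": 100},
    {"turn": [0, 0, -6.4], "slide": [28, 44, 0], "claw": 100}
  ]
}}

```text
t: 1.18
eef_pos: [346.1, -368.9, 236.1]
tcp_rot: [3.141, -0.001, -0.228]
ft_force: [0.9, -0.6, -0.4]
opening: 0.998
grip_force: 0.0
```

>>> {"method": "jog_arm", "body": {
  "targets": [
    {"turn": [0, 0, -6.4], "slide": [28, 44, 0], "claw": 100},
    {"turn": [0, 0, -6.4], "slide": [28, 44, 0], "claw": 100},
    {"turn": [0, 0, -6], "slide": [31, 46, 0], "claw": 100},
    {"turn": [0, 0, 0], "slide": [0, 0, 0], "claw": 100}
  ]
}}

```text
t: 1.68
eef_pos: [433.7, -233.7, 236.0]
tcp_rot: [-3.141, -0.0, -0.549]
ft_force: [0.8, 0.0, -0.6]
opening: 1.0
grip_force: 0.0
```

Run:
```python
from cell import *
import cv2
for n in("top","wrist"):
    c=read_camera(n);f=c["frame"]
    if n=="top": f=cv2.resize(cv2.convertScaleAbs(f[140:260,220:460],alpha=1.3,beta=15),(792,396),interpolation=cv2.INTER_CUBIC)
    cv2.imwrite(f"pics/{n}1.png",f)
print(c["mtx"].tolist(),c["R"].tolist(),c["t"].tolist());print(state()["eef_pos"],state()["tcp_rot"])
```

```text
[[282.55964722113475, 0.0, 322.3872332305305], [0.0, 282.55964722113475, 196.80306083714206], [0.0, 0.0, 1.0]] [[-0.5217998422059568, -0.8530671477052538, 0.001168836970827073], [-0.8191905039492655, 0.501459696341118, 0.2783255129966078], [-0.2380164761380806, 0.1442727086163554, -0.9604860970546705]] [25.301600014457463, 429.8570108793909, 570.0577699423159]
[ 432.47660074 -236.18432876  235.84882499] [ 3.14126177e+00 -1.88915111e-04 -5.49273620e-01]
```

View pics/wrist1.png

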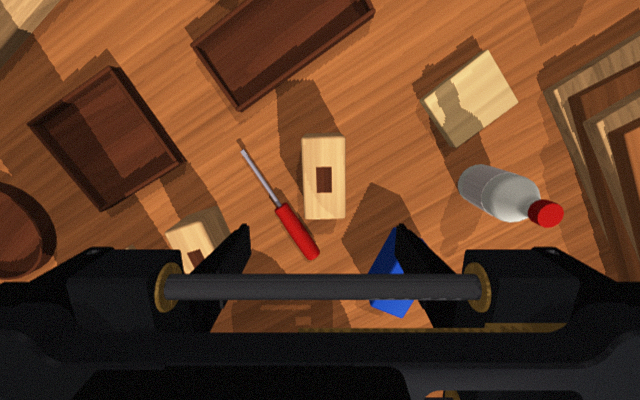

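The wrist view has the beech head R in the centre with its socket at (324,179). The screwdriver is on its left at (280,210), a blue look-alike at (392,290) and the glue bottle at (510,195).

Run:
```python
from cell import *
from h import *
c=read_camera("wrist")
f=c["frame"][120:300,230:430]
print("socket",ray(c,(324,179.5),72))
g=c["frame"][125:232,290:360].astype(int);h=cv2.cvtColor(g.astype(np.uint8),cv2.COLOR_BGR2HSV)
m=((h[...,2]>150)&(h[...,1]<110)).astype(np.uint8)
k,_=cv2.findContours(m,0,2);k=max(k,key=cv2.contourArea);r=cv2.boxPoints(cv2.minAreaRect(k))+[290,125]
p=np.array([ray(c,q,72) for q in r]);print(r.round(1).tolist(),p.round(1).tolist(),p.mean(0))
for i in range(4):
    d=p[(i+1)%4]-p[i];print(np.degrees(np.arctan2(d[1],d[0])),np.linalg.norm(d))
print("blue",[ray(c,q,72) for q in((388,228),(370,297),(402,317))],"glue",ray(c,(480,182),20),ray(c,(545,213),150))
```

```text
socket [ 431.03327148 -237.62724516]
[[327.0, 217.0], [328.5, 215.5], [329.0, 216.0], [327.5, 217.5]] [[385.1, -214.3], [385.9, -217.1], [384.9, -217.3], [384.1, -214.5]] [ 385.0154478 -215.7758903]
-74.64225258300738 2.9193001329792776
-168.06082621470526 0.978403686364934
105.38773084689629 2.9209287837002544
11.849478816252095 0.9800278097360919
blue [array([ 328.32118979, -276.47510345]), array([ 245.95375345, -203.31334399]), array([ 190.42825793, -227.3452037 ])] glue [ 296.78046353 -426.80383312] [ 295.33121742 -423.96819045]
```

>>> {"method": "jog_arm", "body": {
  "targets": [
    {"turn": [0, 0, 0.6], "slide": [-1.5, -1.5, -50], "claw": 100},
    {"turn": [0, 0, 0], "slide": [0, 0, -55], "claw": 100},
    {"turn": [0, 0, 0], "slide": [0, 0, -50], "claw": 100},
    {"turn": [0, 0, 0], "slide": [0, 0, -35], "claw": 100},
    {"turn": [0, 0, 0], "slide": [0, 0, -14], "claw": 100}
  ]
}}

```text
t: 2.45
eef_pos: [429.7, -238.6, 30.2]
tcp_rot: [-3.141, 0.003, -0.543]
ft_force: [-0.1, 0.1, 0.2]
opening: 0.999
grip_force: 0.0
```

>>> {"method": "jog_arm", "body": {
  "targets": [
    {"turn": [0, 0, 0], "slide": [0, 0, 0], "claw": 50},
    {"turn": [0, 0, 0], "slide": [0, 0, 0], "claw": 30},
    {"turn": [0, 0, 0], "slide": [0, 0, 0], "claw": 30},
    {"turn": [0, 0, 0], "slide": [0, 0, 0], "claw": 30},
    {"turn": [0, 0, 0], "slide": [0, 0, 0], "claw": 30}
  ]
}}

```text
t: 3.08
eef_pos: [431.3, -237.8, 32.4]
tcp_rot: [3.142, -0.001, -0.541]
ft_force: [2.0, 2.6, 7.7]
opening: 0.588
grip_force: 29.9
```

>>> {"method": "jog_arm", "body": {
  "targets": [
    {"turn": [0, 0, 0], "slide": [0, 0, 10], "claw": 30},
    {"turn": [0, 0, 0], "slide": [0, 0, 15], "claw": 30},
    {"turn": [0, 0, 0], "slide": [0, 0, 15], "claw": 30},
    {"turn": [0, 0, 0], "slide": [0, 0, 0], "claw": 30},
    {"turn": [0, 0, 0], "slide": [0, 0, 0], "claw": 30}
  ]
}}

```text
t: 3.7
eef_pos: [430.7, -237.7, 71.7]
tcp_rot: [3.141, 0.0, -0.541]
ft_force: [1.2, 0.5, -7.3]
opening: 0.587
grip_force: 29.9
```

>>> {"method": "jog_arm", "body": {
  "targets": [
    {"turn": [0, 0, 0], "slide": [0, 0, 0], "claw": 30},
    {"turn": [0, 0, 0], "slide": [0, 0, 0], "claw": 30}
  ]
}}

```text
t: 3.95
eef_pos: [430.7, -237.7, 71.4]
tcp_rot: [3.142, 0.001, -0.541]
ft_force: [-0.3, -0.6, -7.2]
opening: 0.586
grip_force: 29.9
```

Reading 7.2 N, this is the shot-filled head, so it goes to the long tray.

>>> {"method": "jog_arm", "body": {
  "targets": [
    {"turn": [0, 0, 10.2], "slide": [15.5, -4, 8], "claw": 30},
    {"turn": [0, 0, 10.2], "slide": [15.5, -4, 8], "claw": 30},
    {"turn": [0, 0, 10.2], "slide": [15.5, -4, 8], "claw": 30},
    {"turn": [0, 0, 10.2], "slide": [15.5, -4, 0], "claw": 30},
    {"turn": [0, 0, 10.2], "slide": [15.5, -4, 0], "claw": 30}
  ]
}}

```text
t: 4.58
eef_pos: [508.7, -257.8, 95.4]
tcp_rot: [-3.141, 0.0, 0.355]
ft_force: [-0.2, -0.2, -7.8]
opening: 0.589
grip_force: 29.9
```

>>> {"method": "jog_arm", "body": {
  "targets": [
    {"turn": [0, 0, 10.2], "slide": [15.5, -4, 0], "claw": 30},
    {"turn": [0, 0, 10.2], "slide": [15.5, -4, 0], "claw": 30},
    {"turn": [0, 0, 10.2], "slide": [15.5, -4, 0], "claw": 30},
    {"turn": [0, 0, 10.2], "slide": [15.5, -4, 0], "claw": 30},
    {"turn": [0, 0, 10.2], "slide": [15.5, -4, 0], "claw": 30}
  ]
}}

```text
t: 5.2
eef_pos: [586.1, -277.7, 95.0]
tcp_rot: [-3.14, -0.0, 1.245]
ft_force: [-0.2, -0.3, -7.5]
opening: 0.588
grip_force: 29.9
```

>>> {"method": "jog_arm", "body": {
  "targets": [
    {"turn": [0, 0, 10.2], "slide": [15.5, -4, 0], "claw": 30},
    {"turn": [0, 0, 10.2], "slide": [15.5, -4, 0], "claw": 30},
    {"turn": [0, 0, 0], "slide": [0, 0, 0], "claw": 30},
    {"turn": [0, 0, 0], "slide": [0, 0, 0], "claw": 30}
  ]
}}

```text
t: 5.7
eef_pos: [616.1, -285.4, 95.2]
tcp_rot: [-3.14, -0.001, 1.591]
ft_force: [-0.5, -0.3, -7.8]
opening: 0.586
grip_force: 29.9
```

Run:
```python
from cell import *
import cv2
a=read_camera("wrist")["frame"][40:380,0:640]
t=read_camera("top")["frame"][130:250,300:480]
cv2.imwrite("pics/pl1.png",cv2.resize(cv2.convertScaleAbs(t,alpha=1.3,beta=15),(780,520),interpolation=cv2.INTER_CUBIC))
cv2.imwrite("pics/pl1w.png",a);print(state()["eef_pos"],state()["tcp_rot"],state()["ft_force"])
```

```text
[ 616.20658961 -285.59796737   95.61184321] [-3.14098018e+00 -4.21457976e-04  1.59224831e+00] [ 0.06497124 -0.15310756 -6.77710475]
```

View pics/pl1w.png

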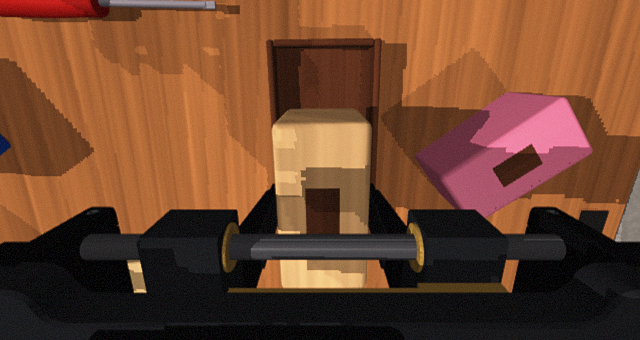

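The tray (columns 268–380) is centred under the held head (272–372) and aligned with it. A pink head lies nearby on the right, at about (417,160), so I'll open only partway on release.

>>> {"method": "jog_arm", "body": {
  "targets": [
    {"turn": [0, 0, 0], "slide": [0, 0, -20], "claw": 30},
    {"turn": [0, 0, 0], "slide": [0, 0, -16], "claw": 30},
    {"turn": [0, 0, 0], "slide": [0, 0, -10], "claw": 30},
    {"turn": [0, 0, 0], "slide": [0, 0, -6], "claw": 30},
    {"turn": [0, 0, 0], "slide": [0, 0, -3], "claw": 30}
  ]
}}

```text
t: 6.42
eef_pos: [617.0, -285.9, 40.6]
tcp_rot: [3.141, 0.0, 1.595]
ft_force: [-0.1, 0.8, -7.1]
opening: 0.588
grip_force: 29.9
```

>>> {"method": "jog_arm", "body": {
  "targets": [
    {"turn": [0, 0, 0], "slide": [0, 0, -1.5], "claw": 30},
    {"turn": [0, 0, 0], "slide": [0, 0, 0], "claw": 30},
    {"turn": [0, 0, 0], "slide": [0, 0, 0], "claw": 30}
  ]
}}

```text
t: 6.8
eef_pos: [617.0, -285.9, 39.6]
tcp_rot: [3.141, 0.0, 1.595]
ft_force: [0.7, -0.1, -7.0]
opening: 0.587
grip_force: 29.9
```

>>> {"method": "jog_arm", "body": {
  "targets": [
    {"turn": [0, 0, 0], "slide": [0, 0, -1], "claw": 30},
    {"turn": [0, 0, 0], "slide": [0, 0, -0.7], "claw": 30},
    {"turn": [0, 0, 0], "slide": [0, 0, 0], "claw": 30}
  ]
}}

```text
t: 7.18
eef_pos: [617.0, -285.9, 38.4]
tcp_rot: [3.141, 0.0, 1.595]
ft_force: [-2.7, 1.2, 5.7]
opening: 0.589
grip_force: 29.9
```

>>> {"method": "jog_arm", "body": {
  "targets": [
    {"turn": [0, 0, 0], "slide": [0, 0, 0], "claw": 72},
    {"turn": [0, 0, 0], "slide": [0, 0, 0], "claw": 72},
    {"turn": [0, 0, 0], "slide": [0, 0, 10], "claw": 72},
    {"turn": [0, 0, 0], "slide": [0, 0, 35], "claw": 72},
    {"turn": [0, 0, 0], "slide": [0, 0, 50], "claw": 72}
  ]
}}

```text
t: 7.8
eef_pos: [616.5, -285.6, 133.1]
tcp_rot: [-3.14, -0.001, 1.595]
ft_force: [0.3, -0.2, -1.0]
opening: 0.719
grip_force: 0.0
```

>>> {"method": "jog_arm", "body": {
  "targets": [
    {"turn": [0, 0, -10.2], "slide": [-19, 26, 0], "claw": 100},
    {"turn": [0, 0, -10.2], "slide": [-19, 26, 0], "claw": 100},
    {"turn": [0, 0, -10.2], "slide": [-19, 26, 0], "claw": 100},
    {"turn": [0, 0, -10.2], "slide": [-19, 26, 0], "claw": 100},
    {"turn": [0, 0, -10.2], "slide": [-19, 26, 0], "claw": 100}
  ]
}}

```text
t: 8.43
eef_pos: [521.5, -155.1, 133.3]
tcp_rot: [3.14, -0.001, 0.699]
ft_force: [-0.7, -0.2, -0.1]
opening: 0.997
grip_force: 0.0
```

>>> {"method": "jog_arm", "body": {
  "targets": [
    {"turn": [0, 0, -10.2], "slide": [-19, 26, 0], "claw": 100},
    {"turn": [0, 0, -10.2], "slide": [-19, 26, 0], "claw": 100},
    {"turn": [0, 0, -10.2], "slide": [-19, 26, 0], "claw": 100},
    {"turn": [0, 0, -10.2], "slide": [-19, 26, 0], "claw": 100},
    {"turn": [0, 0, -10.2], "slide": [-21, 26, 0], "claw": 100}
  ]
}}

```text
t: 9.05
eef_pos: [424.6, -25.1, 133.2]
tcp_rot: [3.142, -0.001, -0.191]
ft_force: [0.5, 0.1, -0.2]
opening: 1.001
grip_force: 0.0
```

Run:
```python
from cell import *
import cv2
cv2.imwrite("pics/w2.png",read_camera("wrist")["frame"])
print(state()["eef_pos"],state()["tcp_rot"],state()["ft_force"])
```

```text
[421.58636678 -22.97841937 133.01306886] [-3.14129771e+00  1.31732192e-03 -2.01879639e-01] [-2.11010762  0.59591102 -0.25989668]
```

View pics/w2.png

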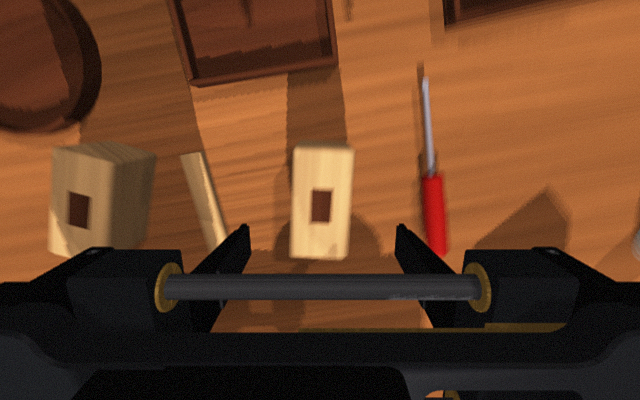

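Head M is centred between the fingers (socket at (321,206)), with the strip and screwdriver clear on either side. I'll descend and grip.

>>> {"method": "jog_arm", "body": {
  "targets": [
    {"turn": [0, 0, -1], "slide": [0, 0, 0], "claw": 100},
    {"turn": [0, 0, 0], "slide": [0, 0, -40], "claw": 100},
    {"turn": [0, 0, 0], "slide": [0, 0, -35], "claw": 100},
    {"turn": [0, 0, 0], "slide": [0, 0, -20], "claw": 100},
    {"turn": [0, 0, 0], "slide": [0, 0, -6], "claw": 100}
  ]
}}

```text
t: 9.72
eef_pos: [425.4, -26.4, 30.7]
tcp_rot: [3.141, 0.001, -0.202]
ft_force: [0.8, -0.3, -0.2]
opening: 0.998
grip_force: 0.0
```

>>> {"method": "jog_arm", "body": {
  "targets": [
    {"turn": [0, 0, 0], "slide": [0, 0, 0], "claw": 50},
    {"turn": [0, 0, 0], "slide": [0, 0, 0], "claw": 30},
    {"turn": [0, 0, 0], "slide": [0, 0, 0], "claw": 30},
    {"turn": [0, 0, 0], "slide": [0, 0, 0], "claw": 30},
    {"turn": [0, 0, 0], "slide": [0, 0, 0], "claw": 30}
  ]
}}

```text
t: 10.35
eef_pos: [425.1, -25.8, 31.9]
tcp_rot: [3.142, -0.001, -0.203]
ft_force: [-0.4, 1.3, 5.4]
opening: 0.588
grip_force: 29.8
```

>>> {"method": "jog_arm", "body": {
  "targets": [
    {"turn": [0, 0, 0], "slide": [0, 0, 10], "claw": 30},
    {"turn": [0, 0, 0], "slide": [0, 0, 15], "claw": 30},
    {"turn": [0, 0, 0], "slide": [0, 0, 15], "claw": 30},
    {"turn": [0, 0, 0], "slide": [0, 0, 0], "claw": 30},
    {"turn": [0, 0, 0], "slide": [0, 0, 0], "claw": 30}
  ]
}}

```text
t: 10.98
eef_pos: [424.6, -25.8, 71.4]
tcp_rot: [3.142, 0.0, -0.203]
ft_force: [0.5, 0.3, -2.7]
opening: 0.589
grip_force: 29.8
```

>>> {"method": "jog_arm", "body": {
  "targets": [
    {"turn": [0, 0, 0], "slide": [0, 0, 0], "claw": 30},
    {"turn": [0, 0, 0], "slide": [0, 0, 0], "claw": 30}
  ]
}}

```text
t: 11.22
eef_pos: [424.7, -25.8, 71.2]
tcp_rot: [3.142, 0.001, -0.203]
ft_force: [0.8, -0.1, -2.4]
opening: 0.589
grip_force: 29.8
```

Run:
```python
from cell import *
import numpy as np
f=[]
for _ in range(12): read_camera("top"); f.append(state()["ft_force"][2])
print(np.round(f,2),np.mean(f))
```

```text
[-4.44 -3.78 -3.42 -3.2  -3.61 -3.64 -3.82 -3.47 -3.41 -3.2  -3.57 -3.13] -3.557288796341022
```

It averages 3.6 N, so this is the solid head, and it goes to the square tray.

>>> {"method": "jog_arm", "body": {
  "targets": [
    {"turn": [0, 0, 2], "slide": [30, 5, 14], "claw": 30},
    {"turn": [0, 0, 2], "slide": [40, 6, 10], "claw": 30},
    {"turn": [0, 0, 2], "slide": [48, 8, 0], "claw": 30},
    {"turn": [0, 0, 2], "slide": [45, 7, 0], "claw": 30},
    {"turn": [0, 0, 1.6], "slide": [40, 6, 0], "claw": 30}
  ]
}}

```text
t: 12.45
eef_pos: [629.2, 6.6, 95.3]
tcp_rot: [3.142, 0.0, -0.034]
ft_force: [-0.2, 0.3, -3.1]
opening: 0.591
grip_force: 29.8
```

>>> {"method": "jog_arm", "body": {
  "targets": [
    {"turn": [0, 0, 0], "slide": [0, 0, 0], "claw": 30},
    {"turn": [0, 0, 0], "slide": [0, 0, -20], "claw": 30},
    {"turn": [0, 0, 0], "slide": [0, 0, -18], "claw": 30},
    {"turn": [0, 0, 0], "slide": [0, 0, -10], "claw": 30},
    {"turn": [0, 0, 0], "slide": [0, 0, -6], "claw": 30}
  ]
}}

```text
t: 13.08
eef_pos: [627.6, 6.1, 41.0]
tcp_rot: [3.142, 0.001, -0.035]
ft_force: [0.1, 0.9, -3.2]
opening: 0.588
grip_force: 29.8
```

>>> {"method": "jog_arm", "body": {
  "targets": [
    {"turn": [0, 0, 0], "slide": [0, 0, -1.5], "claw": 30},
    {"turn": [0, 0, 0], "slide": [0, 0, 0], "claw": 30},
    {"turn": [0, 0, 0], "slide": [0, 0, 0], "claw": 30}
  ]
}}

```text
t: 13.45
eef_pos: [628.1, 6.2, 40.5]
tcp_rot: [3.141, -0.001, -0.035]
ft_force: [0.2, 0.6, -2.7]
opening: 0.592
grip_force: 29.8
```

>>> {"method": "jog_arm", "body": {
  "targets": [
    {"turn": [0, 0, 0], "slide": [0, 0, -1.5], "claw": 30},
    {"turn": [0, 0, 0], "slide": [0, 0, -1.2], "claw": 30},
    {"turn": [0, 0, 0], "slide": [0, 0, 0], "claw": 30},
    {"turn": [0, 0, 0], "slide": [0, 0, 0], "claw": 30}
  ]
}}

```text
t: 13.95
eef_pos: [628.0, 6.2, 38.0]
tcp_rot: [3.141, -0.001, -0.035]
ft_force: [-2.4, 1.0, 6.1]
opening: 0.587
grip_force: 29.8
```

>>> {"method": "jog_arm", "body": {
  "targets": [
    {"turn": [0, 0, 0], "slide": [0, 0, 0], "claw": 80},
    {"turn": [0, 0, 0], "slide": [0, 0, 0], "claw": 80},
    {"turn": [0, 0, 0], "slide": [0, 0, 10], "claw": 80},
    {"turn": [0, 0, 0], "slide": [0, 0, 35], "claw": 80},
    {"turn": [0, 0, 0], "slide": [0, 0, 50], "claw": 80}
  ]
}}

```text
t: 14.58
eef_pos: [627.4, 6.2, 133.0]
tcp_rot: [-3.142, 0.002, -0.035]
ft_force: [-0.2, -0.9, -0.1]
opening: 0.797
grip_force: 0.0
```

>>> {"method": "jog_arm", "body": {
  "targets": [
    {"turn": [0, 0, -4.6], "slide": [-33.5, 38.5, 0], "claw": 100},
    {"turn": [0, 0, -4.6], "slide": [-33.5, 38.5, 0], "claw": 100},
    {"turn": [0, 0, -4.6], "slide": [-33.5, 38.5, 0], "claw": 100},
    {"turn": [0, 0, -4.6], "slide": [-33.5, 38.5, 0], "claw": 100},
    {"turn": [0, 0, -4.6], "slide": [-33.5, 38.5, 0], "claw": 100}
  ]
}}

```text
t: 15.2
eef_pos: [459.4, 199.8, 133.1]
tcp_rot: [-3.141, -0.001, -0.44]
ft_force: [0.9, 0.3, -0.2]
opening: 1.0
grip_force: 0.0
```

>>> {"method": "jog_arm", "body": {
  "targets": [
    {"turn": [0, 0, 0], "slide": [0, 0, 0], "claw": 100}
  ]
}}

```text
t: 15.32
eef_pos: [458.7, 200.6, 133.2]
tcp_rot: [-3.141, -0.0, -0.434]
ft_force: [-0.1, -0.5, 0.3]
opening: 0.998
grip_force: 0.0
```

Run:
```python
from cell import *
import cv2
cv2.imwrite("pics/w3.png",read_camera("wrist")["frame"])
print(state()["eef_pos"],state()["tcp_rot"],state()["ft_force"])
```

```text
[460.03631214 199.63989439 133.14913547] [-3.14096164e+00 -9.32381097e-04 -4.33705792e-01] [-0.25507173  0.38851598  0.27836662]
```

View pics/w3.png

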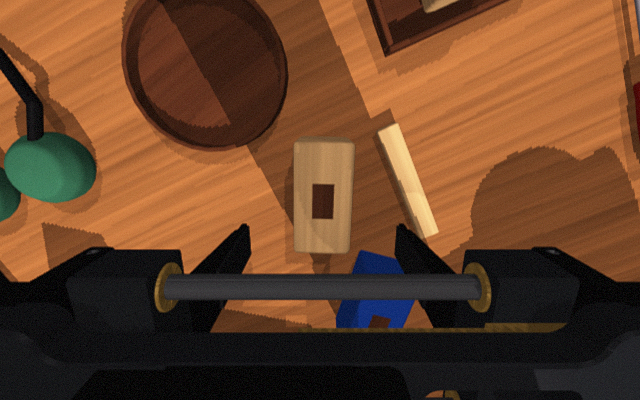

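Head L is centred between the fingers (socket at (323,201)). The strip at (405,180) and the blue head at (375,290) are both clear of them. I'll descend and grip.

>>> {"method": "jog_arm", "body": {
  "targets": [
    {"turn": [0, 0, 0], "slide": [2, -1, -40], "claw": 100},
    {"turn": [0, 0, 0], "slide": [0, 0, -35], "claw": 100},
    {"turn": [0, 0, 0], "slide": [0, 0, -20], "claw": 100},
    {"turn": [0, 0, 0], "slide": [0, 0, -6], "claw": 100},
    {"turn": [0, 0, 0], "slide": [0, 0, 0], "claw": 60}
  ]
}}

```text
t: 16.0
eef_pos: [463.1, 197.3, 31.6]
tcp_rot: [-3.142, -0.0, -0.437]
ft_force: [-0.4, 0.2, -0.4]
opening: 0.939
grip_force: 0.0
```

>>> {"method": "jog_arm", "body": {
  "targets": [
    {"turn": [0, 0, 0], "slide": [0, 0, 0], "claw": 30},
    {"turn": [0, 0, 0], "slide": [0, 0, 0], "claw": 30},
    {"turn": [0, 0, 0], "slide": [0, 0, 0], "claw": 30},
    {"turn": [0, 0, 0], "slide": [0, 0, 0], "claw": 30}
  ]
}}

```text
t: 16.5
eef_pos: [462.5, 197.8, 31.7]
tcp_rot: [-3.141, -0.0, -0.436]
ft_force: [-1.3, 0.8, 4.6]
opening: 0.589
grip_force: 29.8
```

>>> {"method": "jog_arm", "body": {
  "targets": [
    {"turn": [0, 0, 0], "slide": [0, 0, 10], "claw": 30},
    {"turn": [0, 0, 0], "slide": [0, 0, 20], "claw": 30},
    {"turn": [0, 0, 0], "slide": [0, 0, 20], "claw": 30},
    {"turn": [0, 0, 0], "slide": [0, 0, 14], "claw": 30},
    {"turn": [0, 0, 0], "slide": [0, 0, 0], "claw": 30}
  ]
}}

```text
t: 17.12
eef_pos: [462.7, 197.8, 96.3]
tcp_rot: [-3.141, -0.001, -0.437]
ft_force: [-0.0, 0.4, -1.1]
opening: 0.584
grip_force: 29.9
```

Run:
```python
from cell import *
import numpy as np
f=[]
for _ in range(8): read_camera("top"); f.append(state()["ft_force"][2])
print(np.mean(f),state()["eef_pos"],state()["opening"])
```

```text
-1.663843548936261 [462.24672833 197.64292956  94.95588161] 0.5886167755160809
```

At 1.7 N this is the hollow head, so it goes to the round tray.

>>> {"method": "jog_arm", "body": {
  "targets": [
    {"turn": [0, 0, 0], "slide": [28, 10, 0], "claw": 30},
    {"turn": [0, 0, 0], "slide": [42, 15, 0], "claw": 30},
    {"turn": [0, 0, 0], "slide": [46, 16, 0], "claw": 30},
    {"turn": [0, 0, 0], "slide": [37, 13, 0], "claw": 30},
    {"turn": [0, 0, 0], "slide": [0, 0, 0], "claw": 30}
  ]
}}

```text
t: 18.15
eef_pos: [617.0, 252.1, 94.3]
tcp_rot: [3.142, -0.0, -0.437]
ft_force: [-0.7, -0.1, -2.2]
opening: 0.586
grip_force: 29.9
```

>>> {"method": "jog_arm", "body": {
  "targets": [
    {"turn": [0, 0, 0], "slide": [0, 0, -20], "claw": 30},
    {"turn": [0, 0, 0], "slide": [0, 0, -18], "claw": 30},
    {"turn": [0, 0, 0], "slide": [0, 0, -10], "claw": 30},
    {"turn": [0, 0, 0], "slide": [0, 0, -6], "claw": 30},
    {"turn": [0, 0, 0], "slide": [0, 0, -1.5], "claw": 30}
  ]
}}

```text
t: 18.77
eef_pos: [615.4, 251.7, 39.8]
tcp_rot: [3.141, 0.0, -0.437]
ft_force: [0.1, -1.3, -1.1]
opening: 0.588
grip_force: 29.9
```

>>> {"method": "jog_arm", "body": {
  "targets": [
    {"turn": [0, 0, 0], "slide": [0, 0, -1], "claw": 30},
    {"turn": [0, 0, 0], "slide": [0, 0, 0], "claw": 30},
    {"turn": [0, 0, 0], "slide": [0, 0, 0], "claw": 30}
  ]
}}

```text
t: 19.15
eef_pos: [615.5, 251.7, 39.2]
tcp_rot: [-3.141, -0.0, -0.437]
ft_force: [0.6, 0.8, -1.2]
opening: 0.59
grip_force: 29.9
```

>>> {"method": "jog_arm", "body": {
  "targets": [
    {"turn": [0, 0, 0], "slide": [0, 0, -1], "claw": 30},
    {"turn": [0, 0, 0], "slide": [0, 0, -0.7], "claw": 30},
    {"turn": [0, 0, 0], "slide": [0, 0, 0], "claw": 30},
    {"turn": [0, 0, 0], "slide": [0, 0, 0], "claw": 30}
  ]
}}

```text
t: 19.65
eef_pos: [615.5, 251.7, 37.8]
tcp_rot: [-3.141, -0.0, -0.437]
ft_force: [-3.6, -1.1, 5.5]
opening: 0.592
grip_force: 29.9
```

>>> {"method": "jog_arm", "body": {
  "targets": [
    {"turn": [0, 0, 0], "slide": [0, 0, 0], "claw": 80},
    {"turn": [0, 0, 0], "slide": [0, 0, 0], "claw": 80},
    {"turn": [0, 0, 0], "slide": [0, 0, 10], "claw": 80},
    {"turn": [0, 0, 0], "slide": [0, 0, 35], "claw": 80},
    {"turn": [0, 0, 0], "slide": [0, 0, 50], "claw": 80}
  ]
}}

```text
t: 20.27
eef_pos: [614.9, 251.5, 132.7]
tcp_rot: [3.14, 0.002, -0.437]
ft_force: [0.8, 0.3, 0.4]
opening: 0.801
grip_force: 0.0
```

>>> {"method": "jog_arm", "body": {
  "targets": [
    {"turn": [0, 0, 0], "slide": [-40, 0, 40], "claw": 100},
    {"turn": [0, 0, 0], "slide": [-40, 0, 40], "claw": 100},
    {"turn": [0, 0, 0], "slide": [-40, 0, 20], "claw": 100},
    {"turn": [0, 0, 0], "slide": [0, 0, 0], "claw": 100},
    {"turn": [0, 0, 0], "slide": [0, 0, 0], "claw": 100}
  ]
}}

```text
t: 20.9
eef_pos: [495.9, 251.7, 232.4]
tcp_rot: [-3.141, -0.001, -0.437]
ft_force: [0.3, 0.6, 0.3]
opening: 1.0
grip_force: 0.0
```

Run:
```python
from cell import *
import cv2
cv2.imwrite("pics/end.png",read_camera("scene")["frame"])
```

```text
(no output)
```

View pics/end.png

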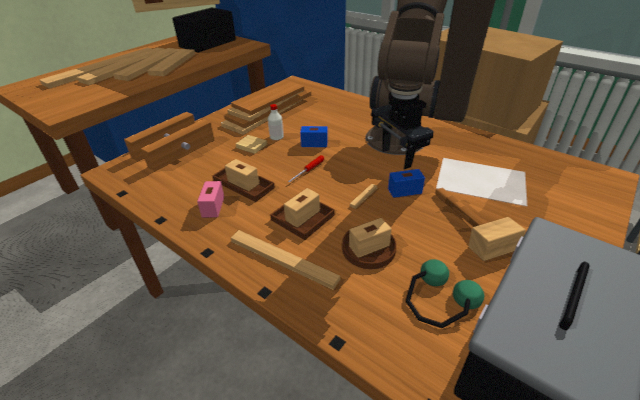

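All three heads sit upright inside their trays: long (242,178), square (302,208) and round (370,240). The bystanders haven't moved and the gripper is clear.

```bash
python3 -c "
from cell import *
print(job_done())"
```

```text
the job is handed in; nothing more can be done
None
```

The job is handed in: the shot-filled head (7.2 N) is in the long tray, the solid head (3.6 N) in the square tray and the hollow head (1.7 N) in the round tray, all upright and set down after about 21 s, with nothing else visibly moved; no verdict came back.

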